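# Find the free flap of the sample drop box and push it open

### The job

The white sample drop box on the lab bench has four identical tilting flaps in its top; three are chocked from below and sit firm, one is free. With a fingertip press the rubber-padded end of one flap after another, lightly, until you find the one that rocks, then push that end on down until the flap stands open by itself well past 45 degrees, and move clear. Do not force a firm flap, pick nothing up, and leave the bananas, cup, weight, probe and jar where they are.

Things in the scene. Friction and masses are not known exactly. Their poses are not given: they have to be found in the camera images.
- dropbox: Fixed white box, 400 mm wide (y), flat top 100 mm above the bench. Origin on the bench under the flaps' common pivot line, mid-width; x to its rear (away from the robot), y along the flap row to the left. Reaches 93 mm to the front, 125 mm to the rear; the rear 77 mm is a solid shelf. Flap centres at y = +142.5, +47.5, -47.5, -142.5 mm (flap1..4). Each well is 89 mm wide, floor 5 mm above the bench.
- flap1 (a joint): Tilt of flap1, a see-saw plate 120 (x) x 85 (y) x 6 mm, top flush with the box when shut; pivot pin along y, 3 mm below the top, 75 mm from its front end. 0 shut; grows as the front end sinks (rear end rises), stop at 1.2 rad. Free: moves under 2 to 4 N at the pad and stays where left, no spring. Chocked: gives at most 3 mm (0.06 rad), then solid. Which is free varies.
- flap2 (a joint): Tilt of flap2, a see-saw plate 120 (x) x 85 (y) x 6 mm, top flush with the box when shut; pivot pin along y, 3 mm below the top, 75 mm from its front end. 0 shut; grows as the front end sinks (rear end rises), stop at 1.2 rad. Free: moves under 2 to 4 N at the pad and stays where left, no spring. Chocked: gives at most 3 mm (0.06 rad), then solid. Which is free varies.
- flap3 (a joint): Tilt of flap3, a see-saw plate 120 (x) x 85 (y) x 6 mm, top flush with the box when shut; pivot pin along y, 3 mm below the top, 75 mm from its front end. 0 shut; grows as the front end sinks (rear end rises), stop at 1.2 rad. Free: moves under 2 to 4 N at the pad and stays where left, no spring. Chocked: gives at most 3 mm (0.06 rad), then solid. Which is free varies.
- flap4 (a joint): Tilt of flap4, a see-saw plate 120 (x) x 85 (y) x 6 mm, top flush with the box when shut; pivot pin along y, 3 mm below the top, 75 mm from its front end. 0 shut; grows as the front end sinks (rear end rises), stop at 1.2 rad. Free: moves under 2 to 4 N at the pad and stays where left, no spring. Chocked: gives at most 3 mm (0.06 rad), then solid. Which is free varies.
- flap1_pad (a point): Centre of the top of the dark rubber pad (30 x 50 mm) at the front end of flap1, 53 mm in front of the pivot line, 100 mm above the bench when shut; moves with the flap; x and y along the plate as the box's, z out of its top face.
- flap2_pad (a point): Centre of the top of the dark rubber pad (30 x 50 mm) at the front end of flap2, 53 mm in front of the pivot line, 100 mm above the bench when shut; moves with the flap; x and y along the plate as the box's, z out of its top face.
- flap3_pad (a point): Centre of the top of the dark rubber pad (30 x 50 mm) at the front end of flap3, 53 mm in front of the pivot line, 100 mm above the bench when shut; moves with the flap; x and y along the plate as the box's, z out of its top face.
- flap4_pad (a point): Centre of the top of the dark rubber pad (30 x 50 mm) at the front end of flap4, 53 mm in front of the pivot line, 100 mm above the bench when shut; moves with the flap; x and y along the plate as the box's, z out of its top face.
- banana_ripe: Loose yellow banana about 200 mm long, 34 mm thick, lying in front of the box; origin under its middle. Leave it.
- banana_green: Loose green banana, same size, lying right of the box. Leave it.
- cup: Loose white plastic cup, 52 mm across, 50 mm high, standing on the box's rear shelf; origin under its base. Leave it.
- weight: Loose steel knob weight, 36 mm across, 50 mm high, on the box's rear shelf; origin under its base. Leave it.
- probe: Loose aluminium compression probe, a 50 mm disc with an upright 12 mm stem, 55 mm high, left of the box; origin under the disc. Leave it.
- jar: Loose glass jar, 60 mm across, 80 mm high, left of the box; origin under its base. Leave it.

How it is judged:
On the way:
1. a finger presses the free flap so that it rocks (tilts more than 0.09 rad) (((value of joint flap1 between 0.09 and 0.7 rad and contact force between the fingers and dropbox above 0.3 N) or (value of joint flap2 between 0.09 and 0.7 rad and contact force between the fingers and dropbox above 0.3 N) or (value of joint flap3 between 0.09 and 0.7 rad and contact force between the fingers and dropbox above 0.3 N) or (value of joint flap4 between 0.09 and 0.7 rad and contact force between the fingers and dropbox above 0.3 N))).
At the end, for the whole second after the job is handed in: One flap stands open by itself, tilted more than 0.8 rad (46 degrees) and at rest; the other three are shut (less than 0.15 rad); bananas, cup, weight, probe and jar are within 30 mm of where they began (((value of joint flap1 above 0.8 rad and velocity of joint flap1 between -0.05 and 0.05 rad/s and value of joint each of flap2, flap3, flap4 below 0.15 rad) or (value of joint flap2 above 0.8 rad and velocity of joint flap2 between -0.05 and 0.05 rad/s and value of joint each of flap1, flap3, flap4 below 0.15 rad) or (value of joint flap3 above 0.8 rad and velocity of joint flap3 between -0.05 and 0.05 rad/s and value of joint each of flap1, flap2, flap4 below 0.15 rad) or (value of joint flap4 above 0.8 rad and velocity of joint flap4 between -0.05 and 0.05 rad/s and value of joint each of flap1, flap2, flap3 below 0.15 rad)) and distance of each of banana_ripe, banana_green, cup, weight, probe, jar from where it was at the start of the episode below 0.03 m); the robot touches nothing.
It fails at once if the box or a flap is forced (pressed with more than 60 N) (contact force between the fingers and dropbox above 60 N).
It fails at once if a bystander is lifted, carried or knocked more than 30 mm (distance of any of banana_ripe, banana_green, cup, weight, probe, jar from where it was at the start of the episode above 0.03 m).
It also fails if it takes over 56 s, if anything falls off the work surface, if the arm or the gripper's body presses on something with over 40 N, if the wrist force passes 120 N, or if a joint passes its speed limit or range.

### The arm

A 6-joint arm with a two-finger parallel gripper is mounted at the origin on the work surface. World frame = base frame: x ahead of the robot, y to its left, z up, the work surface at z = 0. Lengths are in m, angles in rad, forces in N, time in s.
With the tool pointing down it reaches from about 0.375 to 0.9 m from the base axis. Payload 3.1 kg.
Tool frame: the origin (TCP) lies on the centre line of the jaws, within the pads' length; the fingertips stand 19 mm ahead of it and the grasp point (between the pads) is the TCP; y points along the fingers, x is the direction in which the jaws open and shut, and the axes are right-handed (so a half turn about y gives the same grasp; the last joint's range is limited). The gripper opens to 85 mm and grips with 20 to 120 N. Pads are 22 mm wide; open, the fingers measure 114 mm over their backs; the gripper's body (76 mm by 85 mm) begins 54 mm behind the grasp point. The pads swing forward as they close: fully open they stand 13 mm farther back than shut.
Start: joints at [1.069, 0.527, 1.433, -0, 1.181, -0.178], TCP at [0.199, 0.593, 0.216] pointing down, gripper open.
Joint ranges: [-3.08, 3.08], [-0.75, 2.2], [0.22, 2.44], [-1.43, 4.57], [0, 2.65], [-2.85, 2.85]. Speed limits (rad/s): [2.79, 2.79, 3.14, 3.14, 3.14, 3.14].

### API

Orientations are given as a unit quaternion [x, y, z, w].
In Python, from station import * gives the robot as it stands.
- The arm moves only by the tool step_arm, never from a script. Its argument "moves" is a list of rows, each a list of 7 numbers: the turn, a rotation vector about the tool's x, y, z in rad, then the shift along the tool's x, y, z in cm, then the closure, from -1 (fully open) to 1 (shut). A call has 1 to 12 rows; each row is the pose to reach, as a shift and turn from the pose measured when the call began, along the tool's axes at that moment; what a row does not reach only later rows make up. A row lasts 1/8 s, in which the tool goes at most 62.5 mm and 10.7 degrees, less where a joint would pass 70% of its speed; a pose out of reach is approached as far as the arm can. A call with a gripper value outside its range is refused whole. The fingers move at their own pace and stop on an object; "grip_force" is the grip in N (left out, the last holds). Time passes only in rows, so rows that repeat a pose let the fingers close. It gives the time, the measured TCP pose, the force and the opening at its end, in the units of the state.
- sense(): the state, without advancing time (a new reading comes with each control period).
- snapshot(name): name is "scene" or "top"; returns a dict with "frame" (384x512x3 uint8, red, green, blue), "z_map" (384x512 float32, m along the optical axis (not along the pixel's ray), 0 where there is no reading), "vfov" (degrees; the focal length in pixels is half the picture's height over the tangent of half this angle, whatever the lens; pixels are square), "cx", "cy" (the principal point, pixels), "xyz" and "orientation" of the camera in the world. Camera axes: x right, y down, z forward; pixel columns grow to the right and rows downward; lengths in m; the calibration is good to about 2 mm. A picture is of the moment at which its call begins.
- sign_off(): hands the job in, once; it reports no verdict.
The state is a dict: "t": time; "q": joint angles; "qd": joint speeds; "tau": joint torques, N m; "tcp_pos": TCP position; "tool_rot": TCP orientation; "force": force on the tool from outside, world axes, zero at the start; "ft_torque": the same for the moment, N m; "finger_gap": opening from 0.0 (shut) to 1.0 (fully open).
Only numpy, scipy, OpenCV 4.12 (cv2) and the standard library are available. Lean on these libraries where they do the work, as an engineer would, in place of code of your own. Each camera call takes 0.05 s, during which the arm holds its last target.

## Working session

There is one attempt and no reset: what is moved stays moved. The work goes in short steps, Python scripts to look and compute and a tool call to move; the robot and the scene stay as the last step left them, time stands still between calls to the robot, and variables do not carry over. Pictures are saved under pics/ and viewed, and the job is handed in when it is done.

Besides the shell and the picture viewer there is one more tool, called after "Request:" as name(argument=value, ...), one argument or row to a line, values as JSON. step_arm: Moves the arm, as the interface text tells. Its arguments: {"type":"object","properties":{"moves":{"type":"array","items":{"type":"array","items":{"type":"number"}}},"grip_force":{"type":"number"}},"required":["moves"]}

```bash
mkdir -p pics; ls; python3 - <<'E'
from station import *
import cv2,pickle
s=sense();print({k:s[k] for k in s})
for n in("scene","top"):
    d=snapshot(n);pickle.dump(d,open(f"{n}.pkl","wb"))
    cv2.imwrite(f"pics/{n}0.png",d["frame"][:,:,::-1]);print(n,d["vfov"],d["cx"],d["cy"],d["xyz"],d["orientation"])
E
```

```text
pics
{'t': 0.0, 'q': array([ 1.06852275e+00,  5.28458151e-01,  1.43392839e+00, -1.34306626e-05,
        1.18145365e+00, -1.78488805e-01]), 'qd': array([ 6.37888131e-04, -1.15496697e-04,  3.44774916e-04, -1.26739424e-03,
        5.39059779e-04, -7.02672310e-05]), 'tau': array([-2.27277422e-03, -4.42346656e+01, -1.78021163e+01, -2.04105004e-04,
        8.51706311e-03,  2.99641464e-06]), 'tcp_pos': array([0.19843591, 0.59183986, 0.21533033]), 'tool_rot': array([ 0.57439969,  0.41215481, -0.41358549, -0.57370763]), 'force': array([ 0.04042665, -0.32781923,  0.27102557]), 'ft_torque': array([-0.00396249,  0.03021091, -0.00102047]), 'finger_gap': 1.000713836071632}
scene 44.85538796560756 259.7273594993629 197.93304996817702 [ 1.05666197 -0.08016913  0.94256002] [ 0.76240185  0.59175662 -0.16447398 -0.20375435]
top 55.9922782111336 258.4198139680778 191.98696649058476 [0.46417485 0.02629595 0.88640202] [ 0.70840175 -0.7028494   0.04727681 -0.04398394]
```

View pics/scene0.png

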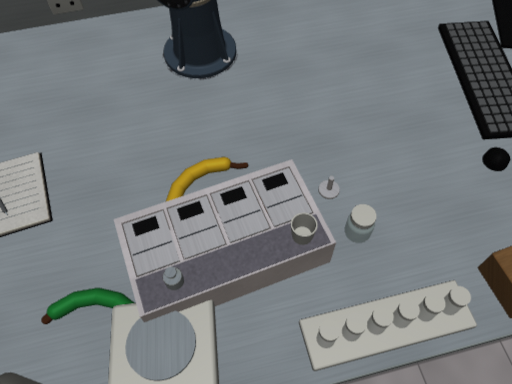

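View pics/top0.png

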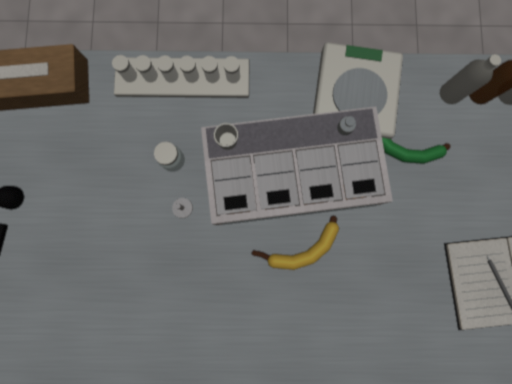

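The top view shows the box with its four black pads at about (235,202), (278,197), (321,191) and (364,186), flap1 to flap4 from left to right. The yellow banana lies in front at (300,250), and the cup and weight stand on the rear shelf.

```bash
cat > h.py <<'E'
import numpy as np,cv2,pickle
from scipy.spatial.transform import Rotation as R
def ray(d,u,v):
    f=d["frame"].shape[0]/2/np.tan(np.radians(d["vfov"])/2)
    return R.from_quat(d["orientation"]).as_matrix()@np.array([(u-d["cx"])/f,(v-d["cy"])/f,1.])
def onplane(d,u,v,z):
    r=ray(d,u,v);o=np.array(d["xyz"]);return o+r*(z-o[2])/r[2]
def dep(d,u,v):
    return np.array(d["xyz"])+ray(d,u,v)*d["z_map"][int(round(v)),int(round(u))]
E
python3 - <<'E'
from h import *
s_rot=R.from_quat([ 0.57439969,  0.41215481, -0.41358549, -0.57370763]).as_matrix();print(s_rot.round(3))
for n,box in(("top",(205,170,395,215)),("scene",(120,165,300,245))):
    d=pickle.load(open(n+".pkl","rb"));g=d["frame"].max(2)
    m=np.zeros_like(g);x0,y0,x1,y1=box;m[y0:y1,x0:x1]=(g[y0:y1,x0:x1]<45)*255
    k,l,st,c=cv2.connectedComponentsWithStats(m)
    P=[]
    for i in range(1,k):
        if st[i,4]>60:
            p=onplane(d,*c[i],.1);P.append(p);print(n,c[i].round(1),st[i,4],p.round(4),dep(d,*c[i]).round(4))
    P=np.array(P);P=P[P[:,1].argsort()];v=P[-1]-P[0];print(np.linalg.norm(v),np.degrees(np.arctan2(-v[0],v[1])))
E
```

```text
[[ 0.318 -0.001 -0.948]
 [ 0.948 -0.002  0.318]
 [-0.002 -1.     0.   ]]
top [363.5 186.1] 236 [ 0.5813 -0.2085  0.1   ] [ 0.5813 -0.2086  0.0998]
top [320.9 191.3] 235 [ 0.5689 -0.1144  0.1   ] [ 0.5688 -0.1143  0.1005]
top [278.2 196.7] 237 [ 0.5563 -0.0203  0.1   ] [ 0.5562 -0.0203  0.1008]
top [235.1 201.9] 237 [0.5439 0.0739 0.1   ] [0.5437 0.0738 0.1027]
0.28490584184573475 7.527405126099641
scene [274.4 181.1] 235 [0.5437 0.0738 0.1   ] [0.5428 0.0741 0.0985]
scene [232.9 195.4] 248 [ 0.5561 -0.0202  0.1   ] [ 0.5561 -0.0202  0.0999]
scene [189.8 210.2] 263 [ 0.5686 -0.1143  0.1   ] [ 0.5672 -0.1144  0.0977]
scene [145.1 225.6] 278 [ 0.5809 -0.2085  0.1   ] [ 0.5813 -0.2084  0.1007]
0.2847035449513779 7.505783930310583
```

Both views agree: the pads are 95 mm apart, z is about 0.100 and the box yaw is 7.5°. I'll go above flap1 with the jaws shut.

```bash
cat >> h.py <<'E'
YB=np.array([-.131,.9914,0]);XB=np.array([.9914,.131,0])
PADS=[np.array(p) for p in([.5438,.0738,.1],[.5562,-.0203,.1],[.5688,-.1143,.1],[.5811,-.2085,.1])]
def go(s,pos,tilt=0):  # tilt: tip points towards +XB
    R0=R.from_quat(s["tool_rot"])
    t=np.radians(tilt);y=np.array([0,0,-1.])*np.cos(t)+XB*np.sin(t)
    M=np.stack([YB,y,np.cross(YB,y)],1)
    print("turn",(R0.inv()*R.from_matrix(M)).as_rotvec().round(3),"shift cm",(100*R0.inv().apply(pos-s["tcp_pos"])).round(2))
E
python3 - <<'E'
from h import *; from station import *
s=sense();p=PADS[0].copy();p[2]=.15;go(s,p)
E
```

```text
turn [-0.001 -0.455 -0.002] shift cm [-38.12   6.6  -49.22]
```

Request:
step_arm(
  moves=[
    [0, -0.05, 0, -3.2, 0, -4.1, 1],
    [0, -0.09, 0, -6.4, 0, -8.2, 1],
    [0, -0.14, 0, -9.6, 0, -12.3, 1],
    [0, -0.18, 0, -12.8, 0, -16.4, 1],
    [0, -0.23, 0, -16, 0, -20.5, 1],
    [0, -0.27, 0, -19.2, 0, -24.6, 1],
    [0, -0.32, 0, -22.4, 0, -28.7, 1],
    [0, -0.37, 0, -25.6, 0, -32.8, 1],
    [0, -0.41, 0, -28.8, 0.5, -36.9, 1],
    [0, -0.455, 0, -32, 1.5, -41, 1],
    [0, -0.455, 0, -35.1, 3, -45.1, 1],
    [0, -0.455, 0, -38.1, 4.6, -49.2, 1],
  ],
)

```text
t: 1.6
tcp_pos: [0.5444, 0.0726, 0.1694]
tool_rot: [-0.466, -0.531, 0.532, 0.466]
force: [0.9, 0.7, -0.7]
finger_gap: -0.002
```

```bash
python3 - <<'E'
from h import *; from station import *
s=sense();print(s["t"],s["tcp_pos"],s["force"],s["finger_gap"]);p=PADS[0].copy();p[2]=.125;go(s,p)
for n in("scene","top"):
    d=snapshot(n);cv2.imwrite(f"pics/{n}1.png",d["frame"][:,:,::-1])
E
```

```text
1.6 [0.54435469 0.072569   0.16941989] [ 0.94580777  0.72531264 -0.66003879] -0.0020130112668659884
turn [-0.001 -0.001 -0.001] shift cm [0.14 4.44 0.03]
```

View pics/scene1.png

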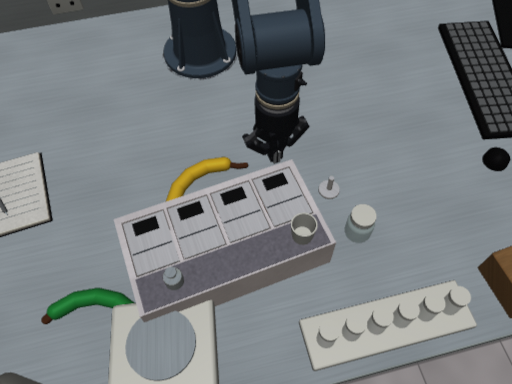

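Request:
step_arm(
  moves=[
    [0, 0, 0, 0.1, 2, 0, 1],
    [0, 0, 0, 0.1, 3.8, 0, 1],
    [0, 0, 0, 0.1, 4.4, 0, 1],
    [0, 0, 0, 0.1, 4.4, 0, 1],
  ],
)

```text
t: 2.2
tcp_pos: [0.5457, 0.0712, 0.1241]
tool_rot: [-0.468, -0.529, 0.532, 0.467]
force: [-0.1, 0.1, 0.4]
finger_gap: -0.002
```

The scene view shows the shut fingertips near (277,158), above flap1's pad after allowing for parallax. Everything else is in place. Next I creep down.

Request:
step_arm(
  moves=[
    [0, 0, 0, 0.1, 0.3, 0, 1],
    [0, 0, 0, 0.1, 0.4, 0, 1],
    [0, 0, 0, 0.1, 0.5, 0, 1],
    [0, 0, 0, 0.1, 0.6, 0, 1],
    [0, 0, 0, 0.1, 0.6, 0, 1],
  ],
)

```text
t: 2.82
tcp_pos: [0.5455, 0.0721, 0.1181]
tool_rot: [-0.468, -0.529, 0.532, 0.467]
force: [1.1, -0.5, -1.2]
finger_gap: -0.002
```

Request:
step_arm(
  moves=[
    [0, 0, 0, 0, 0.1, 0, 1],
    [0, 0, 0, 0, 0.2, 0, 1],
    [0, 0, 0, 0, 0.2, 0, 1],
  ],
)

```text
t: 3.2
tcp_pos: [0.5454, 0.0721, 0.1159]
tool_rot: [-0.468, -0.529, 0.532, 0.467]
force: [-0.1, 0.1, 0.3]
finger_gap: -0.001
```

Request:
step_arm(
  moves=[
    [0, 0, 0, 0, 0.1, 0, 1],
    [0, 0, 0, 0, 0.2, 0, 1],
    [0, 0, 0, 0, 0.2, 0, 1],
  ],
)

```text
t: 3.58
tcp_pos: [0.5453, 0.0721, 0.1138]
tool_rot: [-0.467, -0.529, 0.532, 0.467]
force: [-0.4, -0.7, 0.6]
finger_gap: -0.001
```

Request:
step_arm(
  moves=[
    [0, 0, 0, 0, 0.1, 0, 1],
    [0, 0, 0, 0, 0.2, 0, 1],
    [0, 0, 0, 0, 0.2, 0, 1],
  ],
)

```text
t: 3.95
tcp_pos: [0.5453, 0.0721, 0.1117]
tool_rot: [-0.467, -0.529, 0.532, 0.467]
force: [-0.9, 0.8, -0.6]
finger_gap: 0.003
```

```bash
python3 - <<'E'
from h import *; from station import *
s=sense();print(s["t"],s["tcp_pos"],s["force"],s["ft_torque"]);
for n in("scene",):
    d=snapshot(n);f=d["frame"][120:260,110:340];cv2.imwrite(f"pics/{n}2.png",cv2.resize(f[:,:,::-1],None,fx=3.3,fy=3.3,interpolation=cv2.INTER_CUBIC))
E
```

```text
3.95 [0.54525001 0.07209844 0.11173138] [-0.86362486  0.83324735 -0.61872762] [-0.00736237  0.01357736 -0.00360028]
```

View pics/scene2.png

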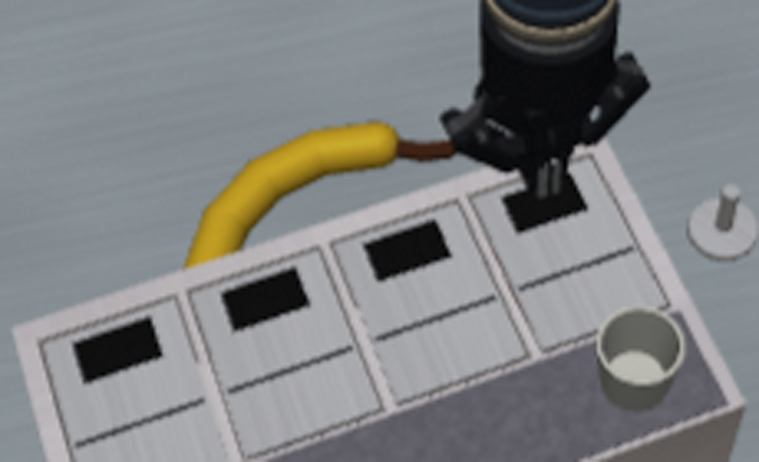

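The fingertip at crop (548,200) is over flap1's pad, in contact or within millimetres of it, and the flap looks flush. I continue in 1 mm steps.

Request:
step_arm(
  moves=[
    [0, 0, 0, 0, 0.1, 0, 1],
    [0, 0, 0, 0, 0.1, 0, 1],
    [0, 0, 0, 0, 0.1, 0, 1],
  ],
)

```text
t: 4.38
tcp_pos: [0.5453, 0.0721, 0.1108]
tool_rot: [-0.467, -0.529, 0.532, 0.467]
force: [-0.1, 0.1, -0.9]
finger_gap: 0.001
```

Request:
step_arm(
  moves=[
    [0, 0, 0, 0, 0.1, 0, 1],
    [0, 0, 0, 0, 0.2, 0, 1],
    [0, 0, 0, 0, 0.2, 0, 1],
  ],
)

```text
t: 4.75
tcp_pos: [0.5452, 0.0721, 0.1087]
tool_rot: [-0.467, -0.529, 0.532, 0.467]
force: [-0.4, -0.7, -0.0]
finger_gap: 0.006
```

```bash
cat > fl.py <<'E'
from h import *; from station import *
s=sense();print(s["t"],s["tcp_pos"],s["force"],s["finger_gap"])
for n in("scene","top"):
    d=snapshot(n)
    f=d["frame"].shape[0]/2/np.tan(np.radians(d["vfov"])/2)
    M=R.from_quat(d["orientation"]).as_matrix();o=np.array(d["xyz"])
    for i,p in enumerate(PADS):
        piv=p+XB*.053;out=[]
        for r in(-.03,0.01,.02,.03,.04):
            zs=[]
            for w in(-.03,-.015,0,.015,.03):
                c=M.T@(piv+XB*r+YB*w-o);u,v=c[:2]/c[2]*f+[d["cx"],d["cy"]]
                zs.append(dep(d,u,v)[2])
            out.append(round(1000*float(np.median(zs)),1))
        print(n,"flap",i+1,"z at -30,10,20,30,40mm:",out)
E
python3 fl.py
```

```text
4.75 [0.54521724 0.07209238 0.10866444] [-0.39221029 -0.66563826 -0.01555363] 0.005666727564642288
scene flap 1 z at -30,10,20,30,40mm: [98.7, 101.0, 100.9, 100.0, 101.7]
scene flap 2 z at -30,10,20,30,40mm: [101.5, 100.3, 98.3, 100.4, 99.4]
scene flap 3 z at -30,10,20,30,40mm: [99.8, 99.7, 99.5, 101.7, 99.5]
scene flap 4 z at -30,10,20,30,40mm: [100.2, 99.4, 99.9, 99.5, 101.1]
top flap 1 z at -30,10,20,30,40mm: [449.0, 457.6, 457.8, 457.2, 455.5]
top flap 2 z at -30,10,20,30,40mm: [101.2, 101.3, 101.8, 102.5, 99.8]
top flap 3 z at -30,10,20,30,40mm: [100.4, 99.1, 99.5, 97.8, 99.8]
top flap 4 z at -30,10,20,30,40mm: [99.7, 99.5, 99.6, 99.3, 100.7]
```

Flap1 is still flush, so continue.

Request:
step_arm(
  moves=[
    [0, 0, 0, 0, 0.1, 0, 1],
    [0, 0, 0, 0, 0.1, 0, 1],
    [0, 0, 0, 0, 0.1, 0, 1],
  ],
)

```text
t: 5.22
tcp_pos: [0.5453, 0.0721, 0.1077]
tool_rot: [-0.467, -0.529, 0.532, 0.467]
force: [0.2, 0.2, -0.5]
finger_gap: 0.002
```

```bash
python3 fl.py | head -2; python3 - <<'E'
from h import *; from station import *
for i in range(4):
    d=snapshot("scene");s=sense();print(s["force"].round(2),s["finger_gap"],s["tcp_pos"][2])
E
```

```text
5.225 [0.5452562  0.07209304 0.10770719] [ 0.23729254  0.16080911 -0.53494952] 0.002450593230472901
scene flap 1 z at -30,10,20,30,40mm: [98.7, 100.9, 100.6, 97.8, 100.5]
[-0.12 -0.26 -0.24] -0.0005720086925336358 0.1077554926419616
[-0.2   0.17  0.32] -0.0005725160059924095 0.10776187802764825
[-0.15  0.1  -0.82] 0.003092053745152557 0.10773900818005161
[ 0.71 -0.27  0.01] 0.0019439189309356456 0.10776484937608741
```

```bash
python3 - <<'E'
from h import *; from station import *
d=snapshot("scene");s=sense()
vv,uu=np.mgrid[150:215,240:310]
P=np.array([dep(d,u,v) for u,v in zip(uu.ravel(),vv.ravel())])
q=(P-s["tcp_pos"])
a=np.abs(q@YB);
for z in np.arange(.098,.19,.006):
    k=(np.abs(P[:,2]-z)<.003)&(a<.06)&(np.abs(q@XB)<.06)&(z>.103)
    if k.any(): print(round(z,3),k.sum(),"xb",(q@XB)[k].min().round(3),(q@XB)[k].max().round(3),"yb",(q@YB)[k].min().round(3),(q@YB)[k].max().round(3))
f=d["frame"][150:215,240:310];cv2.imwrite("pics/z3.png",cv2.resize(f[:,:,::-1],None,fx=8,fy=8,interpolation=cv2.INTER_CUBIC))
E
```

```text
0.104 413 xb -0.039 0.06 yb -0.06 0.059
0.122 1 xb 0.005 0.005 yb -0.007 -0.007
0.128 9 xb 0.006 0.012 yb -0.007 0.011
0.134 23 xb -0.005 0.012 yb -0.014 0.013
0.14 20 xb -0.005 0.012 yb -0.014 0.013
0.146 28 xb -0.004 0.013 yb -0.014 0.013
0.152 17 xb 0.005 0.012 yb -0.014 0.013
0.158 17 xb 0.005 0.013 yb -0.014 0.008
0.164 16 xb 0.006 0.013 yb -0.016 0.02
0.17 53 xb -0.006 0.015 yb -0.032 0.029
0.176 94 xb -0.01 0.014 yb -0.036 0.038
0.182 72 xb -0.011 0.015 yb -0.043 0.04
0.188 53 xb -0.011 0.017 yb -0.044 0.045
```

View pics/z3.png

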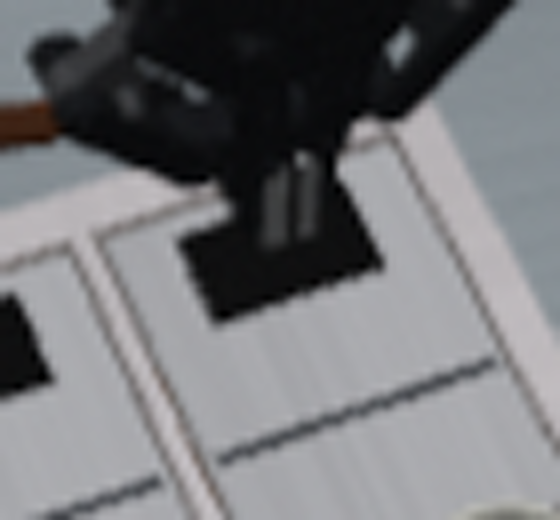

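```bash
python3 - <<'E'
from h import *; from station import *
d=snapshot("scene")
for u in(272,275,278,281):
    print(u,[(v,int(1000*dep(d,u,v)[2]),int(d["frame"][v,u].mean())) for v in range(168,194,2)])
E
```

```text
272 [(168, 174, 10), (170, 168, 12), (172, 152, 11), (174, 144, 20), (176, 138, 21), (178, 128, 25), (180, 100, 26), (182, 99, 15), (184, 98, 16), (186, 99, 15), (188, 98, 56), (190, 100, 165), (192, 99, 167)]
275 [(168, 169, 11), (170, 166, 29), (172, 154, 61), (174, 146, 58), (176, 942, 52), (178, 135, 52), (180, 102, 36), (182, 99, 15), (184, 101, 14), (186, 99, 16), (188, 99, 136), (190, 99, 165), (192, 102, 167)]
278 [(168, 167, 16), (170, 162, 76), (172, 152, 59), (174, 143, 60), (176, 135, 60), (178, 128, 62), (180, 99, 15), (182, 100, 15), (184, 100, 15), (186, 102, 62), (188, 99, 167), (190, 101, 170), (192, 99, 170)]
281 [(168, 165, 15), (170, 146, 11), (172, 141, 16), (174, 133, 13), (176, 98, 15), (178, 99, 15), (180, 100, 15), (182, 101, 15), (184, 100, 14), (186, 100, 141), (188, 100, 172), (190, 98, 169), (192, 97, 167)]
```

Depth puts the visible fingertip at about z = 0.124 near pixel (278,179). That is well above where the 19 mm offset places it, and still clear of the pad. I'll descend in guarded steps.

Request:
step_arm(
  moves=[
    [0, 0, 0, 0, 0.2, 0, 1],
    [0, 0, 0, 0, 0.4, 0, 1],
    [0, 0, 0, 0, 0.4, 0, 1],
  ],
)

```text
t: 6.0
tcp_pos: [0.5451, 0.0721, 0.1035]
tool_rot: [-0.467, -0.529, 0.532, 0.468]
force: [0.2, -0.1, -0.1]
finger_gap: 0.006
```

```bash
cat > tip.py <<'E'
from h import *; from station import *
d=snapshot("scene");s=sense();print(s["t"],s["tcp_pos"],s["force"])
for u in(272,275,278):
    print(u,[(v,int(1000*dep(d,u,v)[2]),int(d["frame"][v,u].mean())) for v in range(170,194,1)])
f=d["frame"][140:215,240:330];cv2.imwrite("pics/z_%d.png"%(1000*s["t"]),cv2.resize(f[:,:,::-1],None,fx=8,fy=8,interpolation=cv2.INTER_CUBIC))
E
python3 tip.py; python3 fl.py|head -2; ls pics
```

```text
6.05 [0.54515812 0.07208878 0.10357446] [-0.29753415 -0.36222595 -0.0721172 ]
272 [(170, 165, 10), (171, 168, 15), (172, 162, 13), (173, 146, 16), (174, 142, 19), (175, 140, 18), (176, 135, 22), (177, 134, 21), (178, 126, 19), (179, 124, 25), (180, 122, 30), (181, 99, 27), (182, 99, 19), (183, 99, 16), (184, 100, 15), (185, 99, 15), (186, 101, 15), (187, 100, 14), (188, 100, 56), (189, 99, 134), (190, 100, 165), (191, 101, 165), (192, 99, 168), (193, 100, 170)]
275 [(170, 163, 11), (171, 160, 28), (172, 156, 61), (173, 152, 62), (174, 147, 51), (175, 145, 51), (176, 138, 52), (177, 136, 51), (178, 134, 52), (179, 126, 47), (180, 122, 42), (181, 103, 30), (182, 101, 16), (183, 102, 15), (184, 100, 15), (185, 100, 16), (186, 100, 15), (187, 97, 58), (188, 100, 136), (189, 97, 166), (190, 98, 165), (191, 100, 166), (192, 97, 167), (193, 101, 167)]
278 [(170, 159, 56), (171, 154, 79), (172, 150, 70), (173, 147, 61), (174, 142, 60), (175, 136, 60), (176, 134, 60), (177, 132, 63), (178, 128, 64), (179, 120, 64), (180, 101, 43), (181, 100, 16), (182, 102, 14), (183, 102, 15), (184, 102, 16), (185, 99, 15), (186, 98, 62), (187, 100, 138), (188, 98, 168), (189, 96, 169), (190, 99, 169), (191, 98, 170), (192, 98, 171), (193, 99, 170)]
6.05 [0.54515812 0.07208878 0.10357446] [-0.29753415 -0.36222595 -0.0721172 ] -0.0020431193266030054
scene flap 1 z at -30,10,20,30,40mm: [99.5, 98.1, 100.1, 99.6, 104.3]
scene0.png
scene1.png
scene2.png
top0.png
top1.png
z3.png
z_6050.png
```

Request:
step_arm(
  moves=[
    [0, 0, 0, 0, 0.4, 0, 1],
    [0, 0, 0, 0, 0.8, 0, 1],
    [0, 0, 0, 0, 1.2, 0, 1],
    [0, 0, 0, 0, 1.2, 0, 1],
  ],
)

```text
t: 6.65
tcp_pos: [0.5449, 0.0721, 0.0912]
tool_rot: [-0.467, -0.529, 0.532, 0.468]
force: [0.1, -0.5, -0.6]
finger_gap: 0.004
```

```bash
python3 tip.py; ls pics
```

```text
6.7 [0.54506898 0.07205245 0.09143585] [-0.08663738 -0.9583921  -0.77885506]
272 [(170, 175, 11), (171, 172, 12), (172, 158, 10), (173, 158, 10), (174, 153, 14), (175, 149, 12), (176, 136, 15), (177, 133, 19), (178, 126, 18), (179, 125, 28), (180, 119, 31), (181, 117, 30), (182, 113, 35), (183, 106, 47), (184, 102, 41), (185, 102, 24), (186, 99, 15), (187, 100, 15), (188, 100, 57), (189, 101, 133), (190, 101, 165), (191, 102, 166), (192, 100, 168), (193, 100, 170)]
275 [(170, 162, 9), (171, 162, 11), (172, 942, 13), (173, 150, 14), (174, 148, 28), (175, 143, 63), (176, 137, 65), (177, 135, 53), (178, 131, 53), (179, 124, 46), (180, 122, 42), (181, 118, 41), (182, 115, 42), (183, 112, 43), (184, 103, 31), (185, 102, 16), (186, 100, 16), (187, 99, 58), (188, 99, 136), (189, 101, 166), (190, 99, 165), (191, 101, 166), (192, 100, 167), (193, 99, 166)]
278 [(170, 160, 12), (171, 155, 10), (172, 151, 11), (173, 149, 24), (174, 142, 80), (175, 139, 81), (176, 135, 60), (177, 133, 62), (178, 126, 64), (179, 122, 64), (180, 120, 63), (181, 116, 64), (182, 111, 64), (183, 99, 43), (184, 98, 18), (185, 102, 16), (186, 102, 62), (187, 95, 138), (188, 99, 169), (189, 99, 169), (190, 101, 170), (191, 99, 171), (192, 99, 171), (193, 98, 170)]
scene0.png
scene1.png
scene2.png
top0.png
top1.png
z3.png
z_6050.png
z_6700.png
```

The tip is at about z = 0.109, which puts it 17 mm above the reported TCP. Contact is expected at a reported z of about 0.083.

Request:
step_arm(
  moves=[
    [0, 0, 0, 0, 0.2, 0, 1],
    [0, 0, 0, 0, 0.4, 0, 1],
    [0, 0, 0, 0, 0.6, 0, 1],
    [0, 0, 0, 0, 0.6, 0, 1],
  ],
)

```text
t: 7.2
tcp_pos: [0.545, 0.072, 0.0853]
tool_rot: [-0.467, -0.529, 0.532, 0.468]
force: [-0.4, -0.0, 0.0]
finger_gap: 0.001
```

Request:
step_arm(
  moves=[
    [0, 0, 0, 0, 0.1, 0, 1],
    [0, 0, 0, 0, 0.1, 0, 1],
  ],
)

```text
t: 7.45
tcp_pos: [0.545, 0.072, 0.0844]
tool_rot: [-0.467, -0.529, 0.532, 0.468]
force: [-0.1, 0.5, 2.2]
finger_gap: -0.002
```

Request:
step_arm(
  moves=[
    [0, 0, 0, 0, 0.1, 0, 1],
    [0, 0, 0, 0, 0.1, 0, 1],
  ],
)

```text
t: 7.7
tcp_pos: [0.5451, 0.072, 0.0841]
tool_rot: [-0.467, -0.529, 0.532, 0.467]
force: [-2.1, 0.8, 6.1]
finger_gap: 0.0
```

Request:
step_arm(
  moves=[
    [0, 0, 0, 0, 0.1, 0, 1],
    [0, 0, 0, 0, 0.1, 0, 1],
  ],
)

```text
t: 7.95
tcp_pos: [0.5451, 0.072, 0.084]
tool_rot: [-0.467, -0.529, 0.532, 0.467]
force: [-2.3, 0.8, 8.4]
finger_gap: -0.001
```

Request:
step_arm(
  moves=[
    [0, 0, 0, 0, 0.1, 0, 1],
    [0, 0, 0, 0, 0.1, 0, 1],
  ],
)

```text
t: 8.2
tcp_pos: [0.5451, 0.072, 0.084]
tool_rot: [-0.468, -0.529, 0.532, 0.467]
force: [-2.1, 0.0, 8.1]
finger_gap: -0.002
```

Flap1 takes 8 N without moving, so it is firm. Moving on to flap2.

Request:
step_arm(
  moves=[
    [0, 0, 0, 0, -1.5, 0, 1],
    [0, 0, 0, -4.5, -1.5, 0, 1],
    [0, 0, 0, -9.4, -1.5, 0, 1],
    [0, 0, 0, -9.4, -0.8, 0, 1],
    [0, 0, 0, -9.4, -0.4, 0, 1],
    [0, 0, 0, -9.4, -0.3, 0, 1],
  ],
)

```text
t: 8.95
tcp_pos: [0.5562, -0.0201, 0.0869]
tool_rot: [-0.467, -0.529, 0.532, 0.467]
force: [-0.4, -0.3, 0.3]
finger_gap: -0.001
```

Request:
step_arm(
  moves=[
    [0, 0, 0, 0, 0.1, 0, 1],
    [0, 0, 0, 0, 0.2, 0, 1],
  ],
)

```text
t: 9.2
tcp_pos: [0.556, -0.0191, 0.085]
tool_rot: [-0.466, -0.53, 0.533, 0.467]
force: [-0.1, 2.0, 1.9]
finger_gap: 0.0
```

Request:
step_arm(
  moves=[
    [0, 0, 0, 0, 0.1, 0, 1],
    [0, 0, 0, 0, 0.1, 0, 1],
  ],
)

```text
t: 9.45
tcp_pos: [0.556, -0.019, 0.0842]
tool_rot: [-0.466, -0.53, 0.533, 0.467]
force: [-0.8, 0.1, 2.1]
finger_gap: -0.001
```

Request:
step_arm(
  moves=[
    [0, 0, 0, 0, 0.1, 0, 1],
    [0, 0, 0, 0, 0.1, 0, 1],
  ],
)

```text
t: 9.7
tcp_pos: [0.556, -0.019, 0.084]
tool_rot: [-0.466, -0.53, 0.533, 0.467]
force: [-2.5, 0.6, 7.3]
finger_gap: -0.001
```

Request:
step_arm(
  moves=[
    [0, 0, 0, 0, 0.1, 0, 1],
    [0, 0, 0, 0, 0.1, 0, 1],
  ],
)

```text
t: 9.95
tcp_pos: [0.556, -0.0191, 0.084]
tool_rot: [-0.466, -0.53, 0.533, 0.467]
force: [-2.9, 0.0, 8.9]
finger_gap: 0.002
```

Flap2 is firm at 8.9 N with no give. On to flap3.

Request:
step_arm(
  moves=[
    [0, 0, 0, 0, -1.5, 0, 1],
    [0, 0, 0, -4.5, -1.5, 0, 1],
    [0, 0, 0, -9.6, -1.5, 0, 1],
    [0, 0, 0, -9.6, -0.8, 0, 1],
    [0, 0, 0, -9.6, -0.4, 0, 1],
    [0, 0, 0, -9.6, -0.3, 0, 1],
  ],
)

```text
t: 10.7
tcp_pos: [0.5676, -0.1128, 0.0868]
tool_rot: [-0.465, -0.53, 0.533, 0.467]
force: [-0.1, 0.3, 0.7]
finger_gap: -0.002
```

Request:
step_arm(
  moves=[
    [0, 0, 0, 0, 0.1, 0, 1],
    [0, 0, 0, 0, 0.2, 0, 1],
  ],
)

```text
t: 10.95
tcp_pos: [0.5674, -0.1117, 0.0849]
tool_rot: [-0.465, -0.53, 0.533, 0.467]
force: [-1.6, 1.0, 2.3]
finger_gap: -0.006
```

Request:
step_arm(
  moves=[
    [0, 0, 0, 0, 0.1, 0, 1],
    [0, 0, 0, 0, 0.1, 0, 1],
  ],
)

```text
t: 11.2
tcp_pos: [0.5674, -0.1116, 0.0841]
tool_rot: [-0.465, -0.53, 0.533, 0.467]
force: [-0.7, -0.1, 3.4]
finger_gap: 0.001
```

Request:
step_arm(
  moves=[
    [0, 0, 0, 0, 0.1, 0, 1],
    [0, 0, 0, 0, 0.1, 0, 1],
  ],
)

```text
t: 11.45
tcp_pos: [0.5674, -0.1116, 0.084]
tool_rot: [-0.465, -0.53, 0.533, 0.467]
force: [-2.4, 0.6, 7.3]
finger_gap: 0.003
```

Request:
step_arm(
  moves=[
    [0, 0, 0, 0, 0.1, 0, 1],
    [0, 0, 0, 0, 0.1, 0, 1],
  ],
)

```text
t: 11.7
tcp_pos: [0.5674, -0.1116, 0.084]
tool_rot: [-0.465, -0.53, 0.533, 0.467]
force: [-2.6, 0.3, 7.6]
finger_gap: 0.003
```

Flap3 is firm too. Flap4 next.

Request:
step_arm(
  moves=[
    [0, 0, 0, 0, -1.5, 0, 1],
    [0, 0, 0, -4.6, -1.5, 0, 1],
    [0, 0, 0, -9.8, -1.5, 0, 1],
    [0, 0, 0, -9.8, -0.8, 0, 1],
    [0, 0, 0, -9.8, -0.4, 0, 1],
    [0, 0, 0, -9.8, -0.3, 0, 1],
  ],
)

```text
t: 12.45
tcp_pos: [0.5795, -0.2071, 0.0865]
tool_rot: [-0.464, -0.531, 0.533, 0.467]
force: [0.4, 0.0, -0.4]
finger_gap: -0.004
```

Request:
step_arm(
  moves=[
    [0, 0, 0, 0, 0.1, 0, 1],
    [0, 0, 0, 0, 0.2, 0, 1],
  ],
)

```text
t: 12.7
tcp_pos: [0.5793, -0.2058, 0.0847]
tool_rot: [-0.463, -0.531, 0.534, 0.468]
force: [-1.7, 1.9, 3.1]
finger_gap: -0.002
```

Request:
step_arm(
  moves=[
    [0, 0, 0, 0, 0.1, 0, 1],
    [0, 0, 0, 0, 0.1, 0, 1],
  ],
)

```text
t: 12.95
tcp_pos: [0.5793, -0.2058, 0.0841]
tool_rot: [-0.463, -0.531, 0.534, 0.467]
force: [-0.6, 0.1, 2.6]
finger_gap: -0.001
```

Request:
step_arm(
  moves=[
    [0, 0, 0, 0, 0.1, 0, 1],
    [0, 0, 0, 0, 0.1, 0, 1],
  ],
)

```text
t: 13.2
tcp_pos: [0.5792, -0.2057, 0.0831]
tool_rot: [-0.463, -0.531, 0.534, 0.467]
force: [-1.4, 0.1, 2.4]
finger_gap: -0.001
```

Request:
step_arm(
  moves=[
    [0, 0, 0, 0, 0.1, 0, 1],
    [0, 0, 0, 0, 0.1, 0, 1],
  ],
)

```text
t: 13.45
tcp_pos: [0.5792, -0.2057, 0.0819]
tool_rot: [-0.463, -0.531, 0.534, 0.467]
force: [-0.9, 0.3, 2.3]
finger_gap: -0.001
```

Flap4 gives steadily at 2.4 N. I'll push further slowly, without sliding.

Request:
step_arm(
  moves=[
    [0, 0, 0, 0, 0.2, 0, 1],
    [0, 0, 0, 0, 0.4, 0, 1],
    [0, 0, 0, 0, 0.6, 0, 1],
    [0, 0, 0, 0, 0.6, 0, 1],
  ],
)

```text
t: 13.95
tcp_pos: [0.5795, -0.2058, 0.0757]
tool_rot: [-0.464, -0.531, 0.533, 0.467]
force: [0.5, 0.1, -0.1]
finger_gap: -0.002
```

```bash
python3 fl.py|sed -n '1p;5p;9p'; python3 - <<'E'
from h import *; from station import *
d=snapshot("scene");f=d["frame"][120:300,90:310];cv2.imwrite("pics/s5.png",cv2.resize(f[:,:,::-1],None,fx=3.3,fy=3.3,interpolation=cv2.INTER_CUBIC))
E
```

```text
13.95 [ 0.57950216 -0.20582116  0.0757084 ] [ 0.50319606  0.08466183 -0.13192974] -0.001999260543793389
scene flap 4 z at -30,10,20,30,40mm: [94.6, 103.7, 104.1, 106.5, 108.1]
top flap 4 z at -30,10,20,30,40mm: [223.1, 101.7, 102.1, 105.8, 106.6]
```

View pics/s5.png

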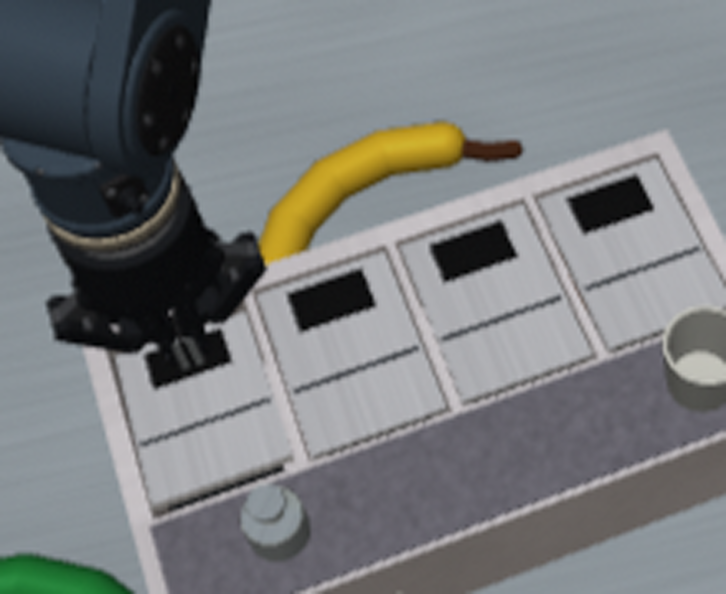

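Flap4's rear edge is visibly raised near crop (280,470), a tilt of about 0.19 rad, while the other three are flush. Next I work out the move down and back, with a 10° lean.

```bash
python3 - <<'E'
from h import *; from station import *
s=sense();piv=PADS[3]+XB*.053
for xb,z,t in((-.048,.082,4),(-.040,.073,7),(-.030,.065,10)):
    tr=np.radians(t);y=np.array([0,0,-1.])*np.cos(tr)+XB*np.sin(tr)
    tip=piv+XB*xb;tip[2]=z
    go(s,tip+.0155*y,t)
E
```

```text
turn [-0.077  0.002  0.002] shift cm [-0.29  0.91 -0.77]
turn [-0.129  0.002  0.002] shift cm [-0.3   1.79 -1.66]
turn [-0.181  0.002  0.002] shift cm [-0.3   2.57 -2.74]
```

Request:
step_arm(
  moves=[
    [-0.03, 0, 0, -0.1, 0.3, -0.3, 1],
    [-0.05, 0, 0, -0.2, 0.6, -0.5, 1],
    [-0.08, 0, 0, -0.3, 0.9, -0.8, 1],
    [-0.1, 0, 0, -0.3, 1.3, -1.2, 1],
    [-0.13, 0, 0, -0.3, 1.8, -1.7, 1],
    [-0.13, 0, 0, -0.3, 1.8, -1.7, 1],
  ],
)

```text
t: 14.85
tcp_pos: [0.5962, -0.2067, 0.057]
tool_rot: [0.493, 0.564, -0.498, -0.437]
force: [-1.1, -0.0, 0.5]
finger_gap: 0.0
```

```bash
cat > pic.py <<'E'
import sys
from h import *; from station import *
s=sense();print(s["t"],s["tcp_pos"],s["force"])
for n,(a,b,c,e) in(("scene",(120,300,90,310)),("top",(90,230,260,440))):
    d=snapshot(n);f=d["frame"][a:b,c:e];cv2.imwrite(f"pics/{n}_{sys.argv[1]}.png",cv2.resize(f[:,:,::-1],None,fx=3.3,fy=3.3,interpolation=cv2.INTER_CUBIC))
    # rear-half of flap4 angle from 3D points
    pv=PADS[3]+XB*.053
    P=np.array([dep(d,u,v) for v in range(a,b) for u in range(c,e)]);q=P-pv;x=q@XB;y=q@YB;z=P[:,2]
    k=(abs(y)<.035)&(x>-.01)&(x<.046)&(z>.103)&(z<.15)&(np.hypot(x,z-.097)<.05)
    k2=(abs(y)<.035)&(x<-.005)&(x>-.075)&(z>.01)&(z<.096)
    for m in(k,k2): print(n,m.sum(),"angle",np.median(np.arctan2(z[m]-.097,x[m])) if m.any() else None)
E
python3 pic.py 6
```

```text
14.85 [ 0.5961582  -0.20670717  0.0569515 ] [-1.08803271 -0.02278502  0.45272982]
scene 571 angle 0.8112315205141767
scene 410 angle -2.5409960773904223
top 489 angle 0.7920646473211752
top 1 angle -2.6705486707304753
```

View pics/scene_6.png

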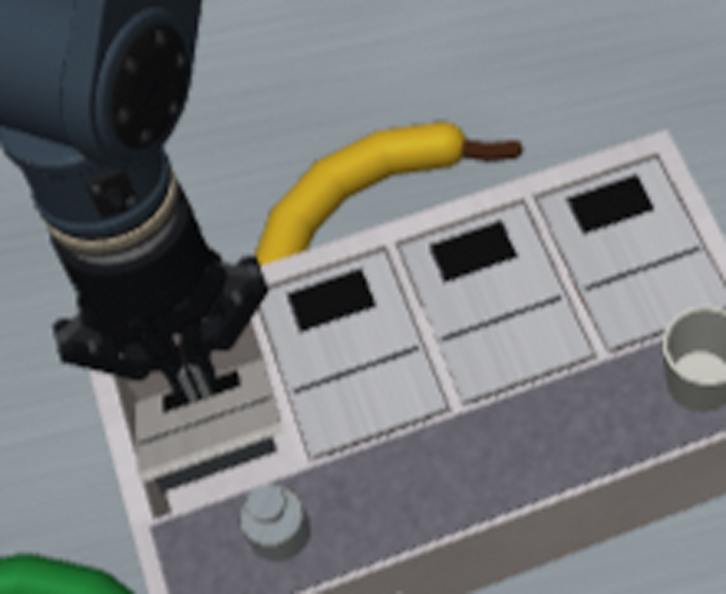

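Flap4 now stands at about 0.7 rad, with the fingertip on its pad near crop (195,385). One more stage.

```bash
python3 - <<'E'
from h import *; from station import *
s=sense();piv=PADS[3]+XB*.053
for xb,z,t in((-.030,.063,11),):
    tr=np.radians(t);y=np.array([0,0,-1.])*np.cos(tr)+XB*np.sin(tr)
    tip=piv+XB*xb;tip[2]=z
    go(s,tip+.0155*y,t)
E
```

```text
turn [-0.068  0.002  0.002] shift cm [ 0.04  1.09 -0.89]
```

Request:
step_arm(
  moves=[
    [-0.02, 0, 0, 0, 0.3, -0.3, 1],
    [-0.04, 0, 0, 0, 0.6, -0.5, 1],
    [-0.06, 0, 0, 0, 0.9, -0.7, 1],
    [-0.07, 0, 0, 0, 1.1, -0.9, 1],
    [-0.07, 0, 0, 0, 1.1, -0.9, 1],
  ],
)

```text
t: 15.58
tcp_pos: [0.6075, -0.2057, 0.0477]
tool_rot: [0.509, 0.582, -0.478, -0.418]
force: [-0.5, 0.3, 1.5]
finger_gap: -0.005
```

```bash
python3 pic.py 7
```

```text
15.575 [ 0.60753336 -0.20572301  0.04774621] [-0.49164091  0.26681271  1.51038936]
scene 359 angle 0.9780784542558085
scene 274 angle -2.2657989116245423
top 94 angle 1.0264136570055449
top 0 angle None
```

View pics/scene_7.png

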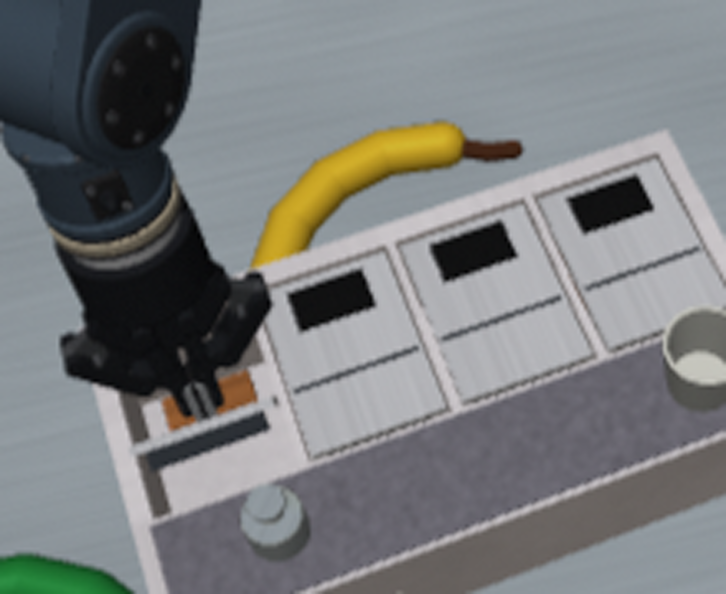

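Now at roughly 0.95 rad. A few more millimetres for margin, then back out toward the front and up.

Request:
step_arm(
  moves=[
    [0, 0, 0, 0, 0.3, -0.1, 1],
    [0, 0, 0, 0, 0.5, -0.2, 1],
    [0, 0, 0, 0, 0.5, -0.2, 1],
  ],
)

```text
t: 16.05
tcp_pos: [0.6098, -0.2055, 0.0434]
tool_rot: [0.508, 0.581, -0.478, -0.418]
force: [-4.8, -0.8, 5.5]
finger_gap: 0.001
```

Request:
step_arm(
  moves=[
    [0, 0, 0, 0, -0.6, 0.1, 1],
    [0, 0, 0, 0, -2, 0.2, 1],
    [0, 0, 0, 0, -5, 0.2, 1],
    [0, 0, 0, 0, -9, 1, 1],
    [0, 0, 0, 0, -14, 3, 1],
    [0, 0, 0, 0, -16, 9, 1],
    [0, 0, 0, 0, -16, 13, 1],
    [0, 0, 0, 0, -16, 13, 1],
    [0, 0, 0, 0, -16, 13, 1],
  ],
)

```text
t: 17.18
tcp_pos: [0.454, -0.2276, 0.1762]
tool_rot: [0.509, 0.581, -0.478, -0.418]
force: [0.9, 0.6, -0.2]
finger_gap: 0.003
```

```bash
python3 pic.py 8; python3 - <<'E'
from h import *; from station import *
for n in("scene","top"):
    d=snapshot(n);cv2.imwrite(f"pics/{n}9.png",d["frame"][:,:,::-1])
    o=pickle.load(open(n+".pkl","rb"));df=np.abs(o["frame"].astype(int)-d["frame"]).max(2)>40
    cv2.imwrite(f"pics/{n}9d.png",df.astype(np.uint8)*255)
s=sense();print(s["qd"].round(3),s["force"])
E
```

```text
17.175 [ 0.45395432 -0.22756721  0.17619514] [ 0.85355101  0.58209165 -0.23779881]
scene 392 angle 1.0715390737354085
scene 224 angle -2.2354570972233954
top 502 angle 1.2403281687810044
top 755 angle -2.0100842048895595
[ 0.     0.003  0.009 -0.001  0.001  0.001] [-0.03547729 -0.83328492 -0.54094961]
```

View pics/scene9.png

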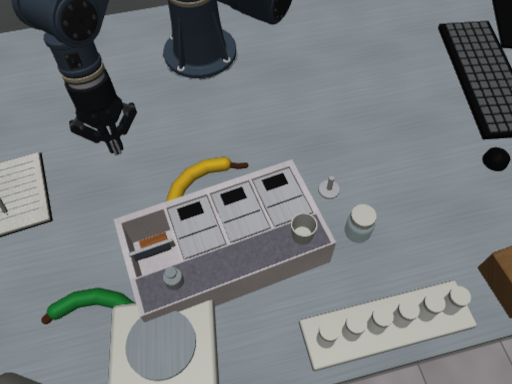

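View pics/scene9d.png

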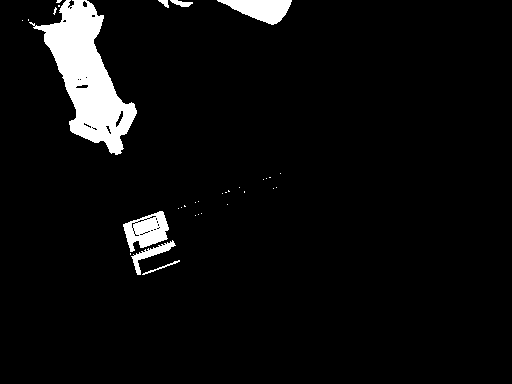

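View pics/top9.png

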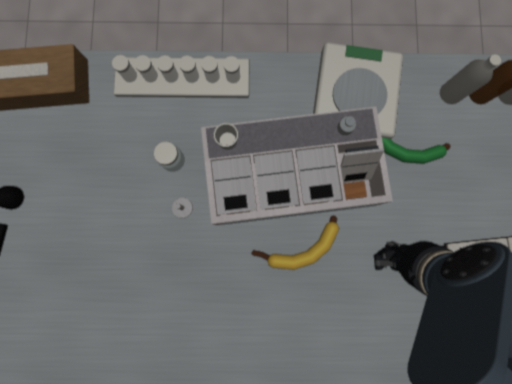

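Flap4 stands open and the robot is clear. The difference picture shows only flap4 and the arm changed. I'll check the tilt once more from the rear edge height.

```bash
python3 - <<'E'
from h import *; from station import *
pv=PADS[3]+XB*.053
for n,(a,b,c,e) in(("scene",(200,280,110,190)),("top",(130,205,330,395))):
    d=snapshot(n);P=np.array([dep(d,u,v) for v in range(a,b) for u in range(c,e)]);q=P-pv;x=q@XB;y=q@YB;z=P[:,2]
    k=(abs(y)<.03)&(x>-.07)&(x<.05)&(z>.115)&(z<.15);print(n,k.sum(),"rear edge z",np.percentile(z[k],[50,90,97]).round(4),"x",x[k].min().round(3),np.median(x[k]).round(4),x[k].max().round(3))
    t=z>.125; t&=k; print(np.median(x[t]),np.median(z[t]))
print(sense()["t"])
E
```

```text
scene 336 rear edge z [0.133  0.1397 0.1407] x 0.011 0.0198 0.028
0.01963986349261527 0.13321651510845134
top 351 rear edge z [0.1311 0.1391 0.1406] x 0.004 0.0143 0.03
0.017126972752386796 0.13220079443141286
17.475
```

```bash
python3 -c "
from station import *
print(sign_off())"
```

```text
the job is handed in; nothing more can be done
None
```

Flap4 was the free flap; it now stands open by itself at about 1.05–1.1 rad (over 60°). I handed the job in at about 17.5 s of the 56 s allowed.

- **Finding it:** I pressed the pads one by one with the shut fingertips. Flaps 1 to 3 held firm at about 8–9 N, and flap4 gave way at about 2.4 N. I then pushed flap4 down in small steps and backed the arm out. No force I read at the end of a move was above about 9 N.
- **Last checks:** The rear edge of flap4 was at z ≈ 0.139–0.140 m in both cameras. The final pictures show the other three flaps shut and the arm clear. Comparing the scene view with its start, only flap4 and the arm changed, so the bananas, cup, weight, probe and jar were left where they were.
- **Disagreements:**
  - **Tip position:** Contact came with the reported TCP at z ≈ 0.085, about 35 mm lower than the stated 19 mm tip offset implies. I relied on the camera depth and the contact force instead.
  - **Tilt angle:** The direct estimates of flap4's final tilt scattered between 0.9 and 1.24 rad, all above the 0.8 rad needed.

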